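# Press the riser onto its support foot

### The job

One of the two bar supports on the bench already has its aluminium riser; the other is a bare foot with two studs. Take the riser that makes it match (the long, tall one), hold it over the bare foot and press it down onto the studs until it is fully home, flat on the foot all round, then let go. Do not let it fall, and leave the low riser and the short riser where they are.

Things in the scene. Friction and masses are not known exactly. Their poses are not given: they have to be found in the camera images.
- riser_mid (a point): Centre (half-way up) of the riser to fit: a loose aluminium block 110 mm long (x), 44 wide (y), 40 high (z), 0.35 kg, flat on top. Two square sockets in its underside, 22 mm wide, 20 deep, 32 mm either side of its middle along x; fits either way round. On the studs it catches 6 to 9 mm above the foot; a push of 6 to 18 N snaps it home, its centre then 20 mm above point foot_seat.
- foot_seat (a point): Middle of the top face of the bare foot, 30 mm above the bench; x along the foot, z up. Fixed steel block 110 (x) by 44 mm (y) on a flange 150 x 50 x 8 mm. Two studs 18 mm across, 18 high, tips tapering to 8 mm, stand on it 32 mm either side along x, with small sprung brass balls in their flanks; 2 mm play in the sockets. The finished support is like it with a riser on, 70 mm high.
- low_mid (a point): Centre of the low riser: a loose aluminium block with the same 110 x 44 mm plan as the right one but only 24 mm high. To be left where it lies.
- short_mid (a point): Centre of the short riser: a loose aluminium block 40 mm high and 44 mm wide like the right one but only 76 mm long. To be left where it lies.
Things that resemble listed ones, but are neither listed nor needed, are in the scene too. Leave any blue look-alike of the part that bears riser_mid alone.

How it is judged:
By the outcome, as a careful person would: the job done as asked, in the order asked, and still so for the second after the job is handed in, with the robot touching nothing.
It also fails if it takes over 42 s, if anything falls off the work surface, if the arm or the gripper's body presses on something with over 40 N, if the wrist force passes 120 N, or if a joint passes its speed limit or range.

### The arm

A 7-joint arm with a two-finger parallel gripper is mounted at the origin on the work surface. World frame = base frame: x ahead of the robot, y to its left, z up, the work surface at z = 0. Lengths are in m, angles in rad, forces in N, time in s.
With the tool pointing down it reaches from about 0.425 to 0.875 m from the base axis. Payload 4.7 kg.
Tool frame: the origin (TCP) lies at the very end of the fingers, on their centre line; the grasp point (between the pads) lies 19 mm behind it; z points along the fingers, y is the line along which they close (so a half turn about z gives the same grasp; the last joint's range is limited). The gripper opens to 87 mm and grips with 3 to 60 N. Pads are 19 mm wide; open, the fingers measure 117 mm over their backs; the gripper's body (75 mm by 190 mm) begins 51 mm behind the grasp point.
Start: joints at [-1.097, 0.321, -0.07, 1.45, 0.023, 1.371, -0.057], TCP at [0.288, 0.583, 0.186] pointing down, gripper open.
Joint ranges: [-2.86, 2.86], [-0.3, 2.09], [-1.38, 1.24], [0.06, 2.45], [-1.56, 4.7], [0.09, 2.05], [-2.69, 2.69]. Speed limits (rad/s): [2.57, 2.57, 3.14, 3.14, 3.14, 3.14, 3.14].

### API

Orientations are given as a rotation vector (axis times angle).
In Python, from bench import ctrl, imaging, ticket gives the robot as it stands.
- The arm moves only by the tool jog_arm, never from a script. Its argument "rows" is text: rows parted by semicolons, each of 7 numbers parted by spaces: the shift along the tool's x, y, z in cm, then the turn, a rotation vector about the tool's x, y, z in rad, then the closure, from -1 (fully open) to 1 (shut), so that 0 is half open. A call has 1 to 5 rows; each row shifts and turns the commanded pose from where the row before left it, along the tool's axes as they then stand; what a row does not reach is not made up. A row lasts 1/8 s, in which the tool goes at most 62.5 mm and 10.7 degrees, less where a joint would pass 70% of its speed; a pose out of reach is approached as far as the arm can. A call with a gripper value outside its range is refused whole. The fingers move at their own pace and stop on an object; "force" is the grip in N (left out, the last holds). Time passes only in rows, so rows that do not move let the fingers close. It gives the time, the measured TCP pose, the force, the opening and the grip force at its end, in the units of the state.
- ctrl.get_state(): the state, without advancing time (a new reading comes with each control period).
- imaging.get_image(name): name is "scene" or "top" or "wrist"; returns a dict with "img" (400x640x3 uint8, blue, green, red), "vertical_fov" (degrees; the focal length in pixels is half the picture's height over the tangent of half this angle, whatever the lens; pixels are square), "cx", "cy" (the principal point, pixels), "k1" (the pictures are not rectified: a ray, as slopes to the right and down, at radius r is drawn at 1 + k1 r^2 times it, then the intrinsics apply), "origin" and "orientation" of the camera in the world. Camera axes: x right, y down, z forward; pixel columns grow to the right and rows downward; lengths in m; the calibration is good to about 2 mm. A picture is of the moment at which its call begins. There is no depth.
- ticket.close_job(): hands the job in; it is judged then, once.
The state is a dict: "time": time; "joint_positions": joint angles; "qd": joint speeds; "joint_torque": joint torques, N m; "position": TCP position; "tool_rot": TCP orientation; "ft_force": force on the tool from outside, world axes, zero at the start; "torque": the same for the moment, N m; "grip_width": opening from 0.0 (shut) to 1.0 (fully open); "grip_force": force on a finger pad.
Only numpy, scipy, OpenCV 4.12 (cv2) and the standard library are available. Lean on these libraries where they do the work, as an engineer would, in place of code of your own. Each camera call takes 0.05 s, during which the arm holds its last target. There are 200 camera calls.

## Working session

There is one attempt and no reset: what is moved stays moved. The work goes in short steps, Python scripts to look and compute and a tool call to move; the robot and the scene stay as the last step left them, time stands still between calls to the robot, and variables do not carry over. Pictures are saved under pics/ and viewed, at most 10 in all, crops included, and the job is handed in when it is done.

Besides the shell and the picture viewer there is one more tool, called after "Call:" as a command line: name --argument value ..., lists and objects as JSON in quotes. jog_arm: Moves the arm, as the interface text tells. Its arguments: {"type":"object","properties":{"rows":{"type":"string"},"force":{"type":"number"}},"required":["rows"]}

```bash
mkdir -p pics
cat > h.py <<'E'
import numpy as np, cv2, pickle
from scipy.spatial.transform import Rotation as R
from bench import ctrl, imaging, ticket
def snap(name,fn):
    d=imaging.get_image(name); cv2.imwrite('pics/'+fn+'.png',d['img']); pickle.dump(d,open('pics/'+fn+'.pkl','wb')); return d
def load(fn): return pickle.load(open('pics/'+fn+'.pkl','rb'))
def rot(o):
    o=np.array(o,float)
    return o if o.shape==(3,3) else R.from_rotvec(o).as_matrix() if o.size==3 else None
def K(d):
    f=200/np.tan(np.radians(d['vertical_fov'])/2)
    return np.array([[f,0,d['cx']],[0,f,d['cy']],[0,0,1]]),np.array([d['k1'],0,0,0,0.])
def ray(d,uv):
    k,D=K(d); p=cv2.undistortPointsIter(np.array([[uv]],float),k,D,None,None,(3,50,1e-10))[0,0]
    v=rot(d['orientation'])@[p[0],p[1],1]; return np.array(d['origin']),v
def atz(d,uv,z):
    o,v=ray(d,uv); return o+v*(z-o[2])/v[2]
def tri(obs):
    A=0;b=0
    for d,uv in obs:
        o,v=ray(d,uv); v=v/np.linalg.norm(v); P=np.eye(3)-np.outer(v,v); A=A+P;b=b+P@o
    x=np.linalg.solve(A,b)
    return x
def proj(d,X):
    k,D=K(d); Rm=rot(d['orientation']); return cv2.projectPoints(((np.atleast_2d(X)-d['origin'])@Rm),np.zeros(3),np.zeros(3),k,D)[0][:,0]
E
python3 - <<'E'
from h import *
for n in('scene','top','wrist'):
    d=snap(n,n+'0'); print(n,d['vertical_fov'],d['cx'],d['cy'],d['k1'],d['origin'],d['orientation'])
s=ctrl.get_state();print(s)
E
```

```text
scene 46.03796772198485 315.3331518494412 203.19563036371545 -0.03259033057920119 [1.26121911 0.53361589 0.8532305 ] [-1.20248973 -2.27403004  1.02611669]
top 50.509957609080175 317.43479904865876 202.25337801043892 -0.11419335844976686 [ 0.40023288 -0.01138535  1.07393067] [-2.14628372  2.1471707  -0.13907193]
wrist 59.4642848913987 318.0163328369466 198.94603811837382 -0.07131572538124005 [0.21674814 0.61874509 0.38441131] [2.44390158 1.5184148  0.22641112]
{'time': 0.15, 'joint_positions': array([-1.0969257 ,  0.32168212, -0.07007222,  1.45140624,  0.02260944,
        1.37076416, -0.05685937]), 'qd': array([-0.00088026, -0.00147595, -0.0006349 , -0.00146771, -0.00039689,
       -0.00057892,  0.00103591]), 'joint_torque': array([ 2.32220327e-04, -4.91798294e+01, -4.04495867e-01, -3.12876642e+01,
       -6.40069298e-02,  4.06261627e-02,  9.23919288e-05]), 'position': array([0.28828071, 0.5820568 , 0.18558784]), 'tool_rot': array([-7.15722358e-01, -3.05873071e+00,  2.28366828e-03]), 'ft_force': array([ 0.53747795, -0.27977372,  0.03333538]), 'torque': array([ 0.043742  ,  0.01545005, -0.05850161]), 'grip_force': 0.0, 'grip_width': 1.0044017555137745}
```

View pics/scene0.png

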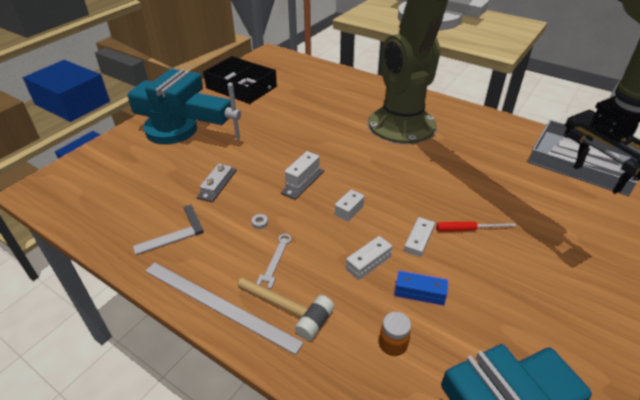

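View pics/top0.png

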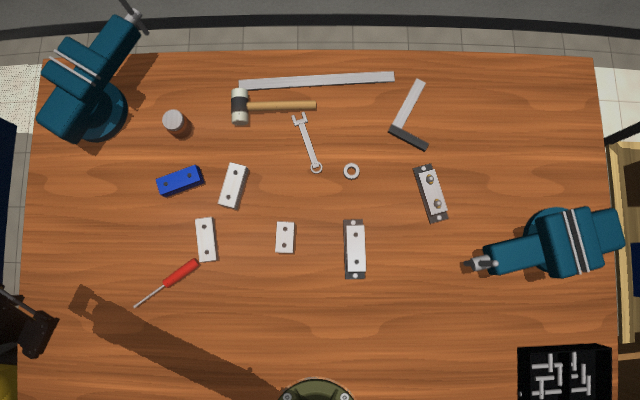

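The scene view shows the bare foot at (216,182), the finished support at (302,172), the short riser at (349,204), a long riser at (369,257), another at (419,236), and the blue look-alike at (421,287). In the top view these are the foot (431,193), the support (355,249), the short riser (285,237), and the long ones at (233,186) and (205,240). Next I'll enlarge these.

Run:
```python
from h import *
def c(n,x,y,w=80,h=60): return cv2.resize(load(n)['img'][y:y+h,x:x+w],(400,300),interpolation=cv2.INTER_CUBIC)
cv2.imwrite('pics/c1.png',np.vstack([np.hstack([c('scene0',176,152),c('top0',391,163)]),np.hstack([c('scene0',340,214,),c('top0',180,155,)])]))
```

```text
(no output)
```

View pics/c1.png

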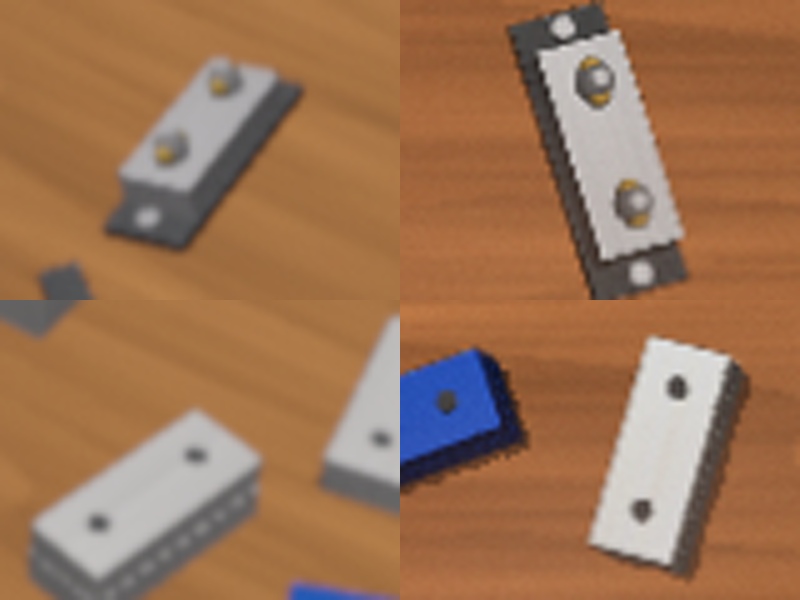

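The crop shows the tall riser's top-face corners and holes, and the foot's top-face corners with the two studs. I'll triangulate those points.

```bash
cat > m.py <<'E'
from h import *
S,T=load('scene0'),load('top0')
def px(t,x0,y0): return [((a+.5)/5-.5+x0,(b+.5)/5-.5+y0) for a,b in t]
def report(n,X):
    print(n,np.round(X*1000,1).tolist()); c=X[:4].mean(0); L=X[:2].mean(0)-X[2:4].mean(0)
    print(' mid',np.round(c*1000,1),'len',np.linalg.norm(L)*1e3,'wid',np.linalg.norm(X[0]-X[1])*1e3,np.linalg.norm(X[2]-X[3])*1e3,'yaw',np.degrees(np.arctan2(L[1],L[0])))
# order: upperL, upperR, lowerL, lowerR (in top view)
rs=px([(98,282),(32,223),(262,160),(195,110)],340,214); rt=px([(250,38),(336,58),(190,243),(273,266)],180,155)
fs=px([(190,192),(118,178),(277,70),(213,57)],176,152); ft=px([(138,52),(220,30),(202,260),(284,237)],391,163)
for n,a,b in(('riser',rs,rt),('foot',fs,ft)):
    report(n,np.array([tri([(S,p),(T,q)]) for p,q in zip(a,b)]))
    print(' top-only at z', [np.round(np.mean([atz(T,q,z) for q in b],0)*1e3,1).tolist() for z in(.03,.04)], 'scene', [np.round(np.mean([atz(S,q,z) for q in a],0)*1e3,1).tolist() for z in(.03,.04)])
s=ctrl.get_state(); print(s['time'],s['position'],np.round(R.from_rotvec(s['tool_rot']).as_matrix(),3).tolist())
E
python3 m.py
```

```text
riser [[645.7, 217.5, 37.8], [634.2, 174.2, 39.4], [540.9, 244.2, 40.4], [529.4, 202.2, 40.3]]
 mid [587.5 209.5  39.4] len 108.28813522648592 wid 44.83225696853296 43.532681049981235 yaw -14.628775094546205
 top-only at z [[589.1, 211.7, 30.0], [587.3, 209.5, 40.0]] scene [[579.7, 205.6, 30.0], [588.0, 209.6, 40.0]]
foot [[618.7, -257.5, 30.5], [630.6, -300.6, 28.7], [513.6, -286.5, 34.6], [524.5, -327.8, 33.8]]
 mid [ 571.9 -293.1   31.9] len 109.35600007572071 wid 44.75955562524741 42.80680899939489 yaw 14.888698947020728
 top-only at z [[571.5, -292.9, 30.0], [569.9, -290.2, 40.0]] scene [[570.3, -296.0, 30.0], [578.7, -285.9, 40.0]]
0.15 [0.28828071 0.5820568  0.18558784] [[-0.896, 0.444, -0.001], [0.444, 0.896, -0.001], [-0.0, -0.001, -1.0]]
```

Call:
jog_arm --rows "-3 -1.5 0 0 0 0 -0.5; -5 -2.3 0 0 0 0 -0.5; -5 -2.3 0 0 0 0 -0.5; -5 -2.3 0 0 0 0 -0.5; -5 -2.3 0 0 0 0 -0.5" --force 45

```text
time: 0.78
position: [0.4479, 0.3829, 0.1863]
tool_rot: [-0.716, -3.059, 0.0]
ft_force: [0.7, -0.2, 0.5]
grip_width: 0.753
grip_force: 0.0
```

Call:
jog_arm --rows "-5 -2.3 0 0 0 0 -0.5; -5 -2.3 0 0 0 0 -0.5; -5 -2.3 0 0 0 0 -0.5; -5 -2.3 2 0 0 -0.1 -0.5; 0 0 2 0 0 -0.1 -0.5"

```text
time: 1.4
position: [0.5888, 0.2064, 0.1459]
tool_rot: [0.416, 3.112, -0.005]
ft_force: [-0.2, -0.0, -0.3]
grip_width: 0.751
grip_force: 0.0
```

```bash
cat > go.py <<'E'
from h import *
import sys
# python go.py x y z yaw_of_tool_y(deg): shift in cm in tool axes, turn about tool z
t=np.array([float(a) for a in sys.argv[1:4]]); yaw=float(sys.argv[4])
s=ctrl.get_state(); M=R.from_rotvec(s['tool_rot']).as_matrix()
print('t',s['time'],'p',s['position'].round(4),'F',s['ft_force'].round(1),'grip',s['grip_width'],s['grip_force'])
print('shift cm',(M.T@(t-s['position'])*100).round(2))
c,sn=np.cos(np.radians(yaw)),np.sin(np.radians(yaw)); W=np.array([[sn,c,0],[-c,sn,0],[0,0,-1.]])
W=W if np.linalg.det(W)>0 else W*[-1,1,1]
print('turn', R.from_matrix(M.T@W).as_rotvec().round(4))
E
python3 go.py .5875 .2095 .1 75.4; python3 -c "
from h import *
d=snap('wrist','w1');print(d['origin'])"
```

```text
t 1.4 p [0.5888 0.2064 0.1459] F [-0.2 -0.  -0.3] grip 0.7513174919265746 0.0
shift cm [0.22 0.28 4.58]
turn [-0.0026  0.0026 -0.0112]
[0.51121594 0.22881599 0.34458239]
```

View pics/w1.png

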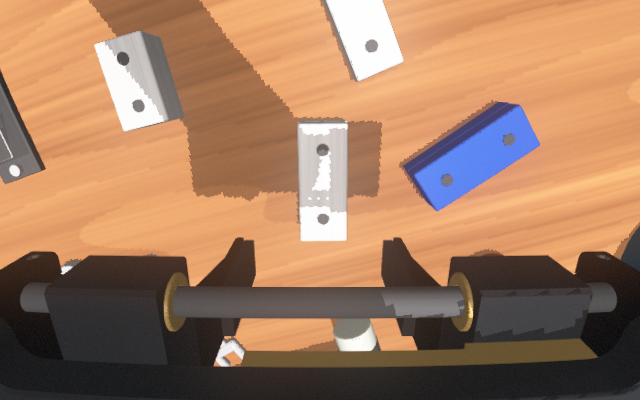

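The wrist view shows the tall riser below the open fingers, well aligned. Its holes are at (322,150) and (323,219), its near corners at (301,241) and (347,241). The blue look-alike is clear of the fingers.

Run:
```python
from h import *
d=load('w1');T=load('top0')
h=[(322.5,150),(323,219)]; t=[((241.5)/5-.5+180,211.5/5-.5+155),(277.5/5-.5+180,87.5/5-.5+155)]
P=[atz(d,q,.04) for q in h]; print(np.round(P,4)); m=np.mean(P,0); v=P[1]-P[0]; print('mid',m,'yaw',np.degrees(np.arctan2(v[1],v[0])))
print('tri',[tri([(d,a),(T,b)]).round(4).tolist() for a,b in zip(h,t)])
print('near corners',[atz(d,q,.04).round(4).tolist() for q in[(301,241),(347,241)]])
```

```text
[[0.5603 0.2185 0.04  ]
 [0.6226 0.2023 0.04  ]]
mid [0.59145079 0.21040905 0.04      ] yaw -14.582913111358888
tri [[0.558, 0.2186, 0.0438], [0.6193, 0.2024, 0.0459]]
near corners [[0.6386, 0.1764, 0.04], [0.65, 0.2185, 0.04]]
```

Call:
jog_arm --rows "0.1 0.3 4 0 0 -0.011 -0.5; 0 0 4.5 0 0 0 -0.5; 0 0 3 0 0 0 -0.5; 0 0 1.5 0 0 0 -0.5; 0 0 0.8 0 0 0 -0.5"

```text
time: 2.08
position: [0.5852, 0.2171, 0.0083]
tool_rot: [-0.389, -3.117, -0.0]
ft_force: [0.4, -0.3, 0.3]
grip_width: 0.75
grip_force: 0.0
```

```bash
python3 go.py .589 .210 .006 75.4
```

```text
t 2.075 p [0.5852 0.2171 0.0083] F [ 0.4 -0.3  0.3] grip 0.7497463162950151 0.0
shift cm [-0.54 -0.6   0.23]
turn [ 0.0002 -0.0001  0.0062]
```

Call:
jog_arm --rows "-0.5 -0.6 0.1 0 0 0.006 -0.5; 0 0 0 0 0 0 -0.5"

```text
time: 2.33
position: [0.5902, 0.2084, 0.0088]
tool_rot: [0.402, 3.114, 0.001]
ft_force: [-0.6, -0.7, -0.4]
grip_width: 0.746
grip_force: 0.0
```

```bash
python3 go.py .589 .210 .006 75.4
```

```text
t 2.325 p [0.5902 0.2084 0.0088] F [-0.6 -0.7 -0.4] grip 0.74586588416505 0.0
shift cm [0.15 0.12 0.28]
turn [ 0.0007  0.0022 -0.0018]
```

Call:
jog_arm --rows "0 0.1 0.2 0 0 0 -0.2; 0 0 0 0 0 0 0.1; 0 0 0 0 0 0 0.3; 0 0 0 0 0 0 0.6; 0 0 0 0 0 0 0.6" --force 50

```text
time: 2.95
position: [0.589, 0.2105, 0.0055]
tool_rot: [0.399, 3.116, 0.0]
ft_force: [-0.1, -0.4, 0.3]
grip_width: 0.27
grip_force: 0.0
```

Call:
jog_arm --rows "0 0 0 0 0 0 0.6; 0 0 -1 0 0 0 0.6; 0 0 -3 0 0 0 0.6; 0 0 -5 0 0 0 0.6; 0 0 -5 0 0 0 0.6"

```text
time: 3.58
position: [0.5889, 0.2103, 0.1476]
tool_rot: [0.399, 3.116, 0.0]
ft_force: [0.6, 0.4, -0.9]
grip_width: 0.201
grip_force: 0.0
```

```bash
python3 go.py .5715 -.293 .16 104.9
```

```text
t 3.575 p [0.5889 0.2103 0.1476] F [ 0.6  0.4 -0.9] grip 0.2012147577990526 0.0
shift cm [-11.01 -49.14  -1.25]
turn [ 2.00e-04  4.00e-04 -5.15e-01]
```

The fingers closed past the riser's 44 mm width with no grip force, so I'll look.

```bash
python3 -c "
from h import *
a=snap('wrist','w2')['img'];b=snap('scene','s2')['img'];c=snap('top','t2')['img']
cv2.imwrite('pics/c2.png',np.vstack([cv2.resize(a,(480,300)),np.hstack([cv2.resize(b[150:330,300:492],(320,300)),np.zeros((300,160,3),np.uint8)])]))
cv2.imwrite('pics/c2.png',np.vstack([np.hstack([cv2.resize(a,(480,300)),cv2.resize(b[170:320,300:460],(320,300))]),np.hstack([cv2.resize(c[140:290,130:370],(480,300)),np.zeros((300,320,3),np.uint8)])]))"
```

```text
(no output)
```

View pics/c2.png

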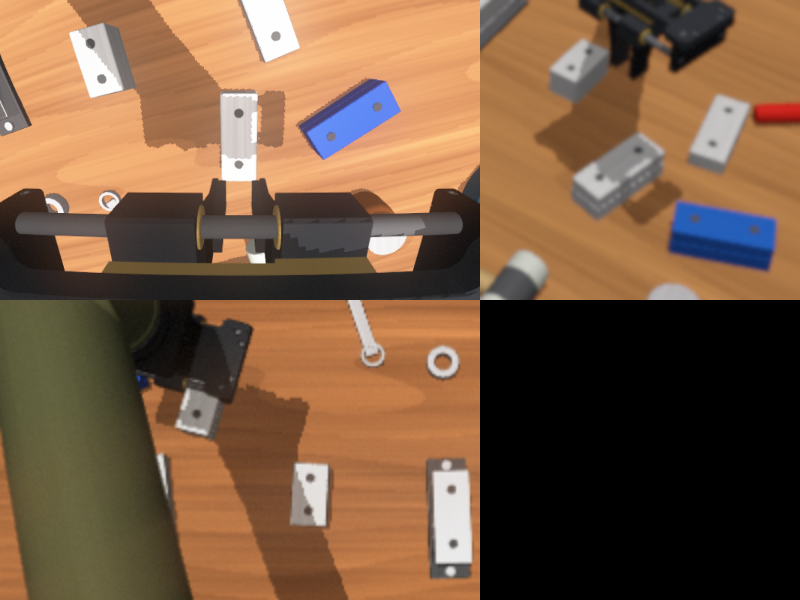

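The riser is still on the bench. I'll check where the fingertips really are against the reported TCP, and whether the riser moved.

Run:
```python
from h import *
s=ctrl.get_state();M=R.from_rotvec(s['tool_rot']).as_matrix();p=s['position'];print(p,s['joint_positions'].round(3))
P=np.array([p,p+M@[0,.009,0],p-M@[0,.009,0],p-.019*M[:,2]])
for n in('w2','s2','t2'):print(n,proj(load(n),P).round(0).tolist())
d=load('w2');print('cam in tool',(M.T@(np.array(d['origin'])-p)).round(4))
h=[(238.5/.75,113/.75),(239/.75,164.5/.75)]
print([atz(d,q,.04).round(4).tolist() for q in h])
a=d['img'];S=load('s2')['img'];a=cv2.resize(a[200:400,170:470],(600,400));b=cv2.resize(S[150:270,320:440],None,fx=3.3,fy=3.3)
cv2.imwrite('pics/c3.png',np.hstack([cv2.resize(a,(400,300)),cv2.resize(b,(400,300))]))
```

```text
[0.59150041 0.21127    0.15013382] [-0.538  0.285  0.187  1.575 -0.055  1.278  0.972]
w2 [[320.0, 233.0], [334.0, 234.0], [305.0, 233.0], [320.0, 247.0]]
s2 [[372.0, 219.0], [375.0, 221.0], [369.0, 217.0], [373.0, 212.0]]
t2 [[221.0, 174.0], [217.0, 173.0], [225.0, 175.0], [219.0, 172.0]]
cam in tool [ 0.0814  0.     -0.1969]
[[0.56, 0.2184, 0.04], [0.6224, 0.2028, 0.04]]
```

View pics/c3.png

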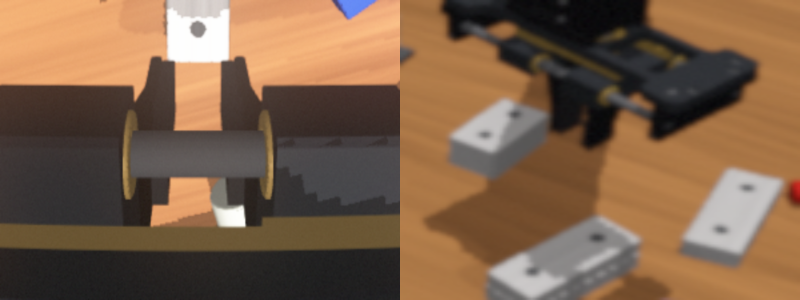

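Run:
```python
from h import *
s=ctrl.get_state();M=R.from_rotvec(s['tool_rot']).as_matrix();p=s['position'];print(p,s['grip_width'],s['grip_force'],s['time'],s['ft_force'])
w,S=load('w2'),load('s2')
for a,b in(((346,238),(380,207)),((292,238),(369.5,201))):
    x=tri([(w,a),(S,b)]); print(x.round(4),(M.T@(x-p)).round(4),proj(w,x),proj(S,x))
s=ctrl.get_state();print(s['position'],s['joint_positions'])
```

```text
[0.59150041 0.21127    0.15013382] 0.19466859559445432 0.0 3.725 [ 0.06030526  1.02591961 -0.2059367 ]
[0.5839 0.2249 0.1847] [ 0.0106  0.0114 -0.0346] [[342.29727277 240.34552255]] [[381.0037333  207.32049401]]
[0.578  0.1972 0.1828] [ 0.0093 -0.0168 -0.0328] [[286.5788847  241.19515427]] [[370.85339185 201.63534157]]
[0.59150041 0.21127    0.15013382] [-0.53845912  0.28537965  0.18664287  1.57503264 -0.05509514  1.27824642
  0.97208585]
```

By triangulation the finger ends sit about 34 mm behind the reported TCP. At reported z = 5 mm they would be at 40 mm, just skimming the riser's top, which explains the empty grasp. I'll re-open and descend, watching the force.

Call:
jog_arm --rows "-0.5 0 0 0 0 0 -0.5; 0 0 0 0 0 0 -0.5; 0 0 0 0 0 0 -0.5; 0 0 4 0 0 0 -0.5; 0 0 5 0 0 0 -0.5"

```text
time: 4.35
position: [0.5947, 0.2096, 0.0552]
tool_rot: [0.399, 3.114, 0.002]
ft_force: [-0.0, 0.2, -1.1]
grip_width: 0.681
grip_force: 0.0
```

Call:
jog_arm --rows "0 0 3 0 0 0 -0.5; 0 0 1 0 0 0 -0.5; 0 0 0.5 0 0 0 -0.5; 0 0 0 0 0 0 -0.5"

```text
time: 4.85
position: [0.5946, 0.2095, 0.0115]
tool_rot: [0.399, 3.115, 0.001]
ft_force: [-0.1, 0.4, -0.5]
grip_width: 0.749
grip_force: 0.0
```

Run:
```python
from h import *
import time
w=snap('wrist','w4');S=snap('scene','s4')
Q=[]
for i in range(4): imaging.get_image('wrist'); s=ctrl.get_state(); Q.append(s['position'])
print(np.round(Q,4),s['time'],s['ft_force'],s['grip_width'])
a=cv2.resize(w['img'][90:330,160:480],(400,300));b=cv2.resize(S['img'][180:300,300:460],(800,600))
cv2.imwrite('pics/c4.png',np.hstack([a,b[150:450,200:600]]))
```

```text
[[0.5948 0.2095 0.0119]
 [0.5946 0.2095 0.0117]
 [0.5945 0.2095 0.0115]
 [0.5943 0.2094 0.0113]] 5.15 [-0.4300386   0.18562473 -1.45510718] 0.7519079970599839
```

View pics/c4.png

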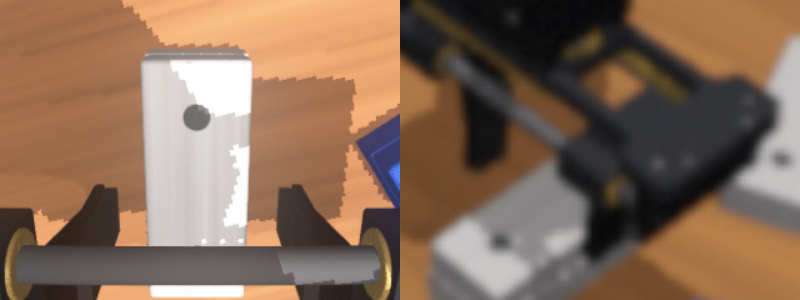

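The fingers straddle the riser, centred in y, but their ends are level with its top: finger gap 128 px for 65 mm, riser 86 px for 44 mm, so the same depth. The grasp also sits about 10 mm towards +x. I'll go deeper in checked steps.

Call:
jog_arm --rows "0.8 0 0 0 0 0 -0.5; 0 0 0.8 0 0 0 -0.5; 0 0 0.6 0 0 0 -0.5; 0 0 0.3 0 0 0 -0.5; 0 0 0 0 0 0 -0.5"

```text
time: 5.78
position: [0.5858, 0.211, -0.007]
tool_rot: [-0.399, -3.116, 0.001]
ft_force: [0.3, 0.1, -0.4]
grip_width: 0.751
grip_force: 0.0
```

Call:
jog_arm --rows "0 0 0.4 0 0 0 -0.5; 0 0 0.3 0 0 0 -0.5; 0 0 0 0 0 0 -0.5"

```text
time: 6.15
position: [0.5858, 0.2111, -0.0139]
tool_rot: [-0.399, -3.116, 0.0]
ft_force: [-0.8, -0.6, -0.1]
grip_width: 0.753
grip_force: 0.0
```

Call:
jog_arm --rows "0 0 0.4 0 0 0 -0.5; 0 0 0.3 0 0 0 -0.5; 0 0 0 0 0 0 -0.5"

```text
time: 6.52
position: [0.5857, 0.2111, -0.0209]
tool_rot: [-0.399, -3.116, 0.0]
ft_force: [0.1, 0.4, -0.2]
grip_width: 0.742
grip_force: 0.0
```

Call:
jog_arm --rows "0 0 0 0 0 0 -0.2; 0 0 0 0 0 0 0.1; 0 0 0 0 0 0 0.4; 0 0 0 0 0 0 0.6; 0 0 0 0 0 0 0.6" --force 50

```text
time: 7.15
position: [0.5862, 0.2112, -0.0203]
tool_rot: [0.399, 3.116, 0.0]
ft_force: [0.4, -0.2, 0.2]
grip_width: 0.507
grip_force: 50.0
```

Gripped: 44 mm at 50 N. Lifting.

Call:
jog_arm --rows "0 0 -0.5 0 0 0 0.6; 0 0 -2 0 0 0 0.6; 0 0 -4 0 0 0 0.6; 0 0 -5 0 0 0 0.6; 0 0 -3 0 0 0 0.6"

```text
time: 7.78
position: [0.5874, 0.2116, 0.1289]
tool_rot: [0.399, 3.112, 0.004]
ft_force: [1.1, -0.0, -2.6]
grip_width: 0.501
grip_force: 50.0
```

```bash
python3 - <<'E'
from h import *
for i in range(3): imaging.get_image('wrist')
w=snap('wrist','w5');s=ctrl.get_state();print(s['position'],s['tool_rot'],s['ft_force'],s['grip_width'],s['grip_force'],s['time'])
pickle.dump(s,open('pics/s5.pkl','wb'))
S=snap('scene','s5')
a=cv2.resize(w['img'][110:350,160:480],(800,600))
cv2.imwrite('pics/c5.png',a)
E
python3 go.py .5715 -.293 .16 104.9
```

```text
[0.58598202 0.21118459 0.12482714] [3.99070275e-01 3.11549959e+00 8.92309228e-04] [ 0.07320279 -0.58780565 -3.53827182] 0.49985223667969053 49.99962757341564 7.975
t 8.025 p [0.585  0.2109 0.1233] F [-0.4 -0.4 -3.5] grip 0.505699181402903 49.99969786964357
shift cm [-11.38 -49.11  -3.63]
turn [-0.0007 -0.0018 -0.5147]
```

View pics/c5.png

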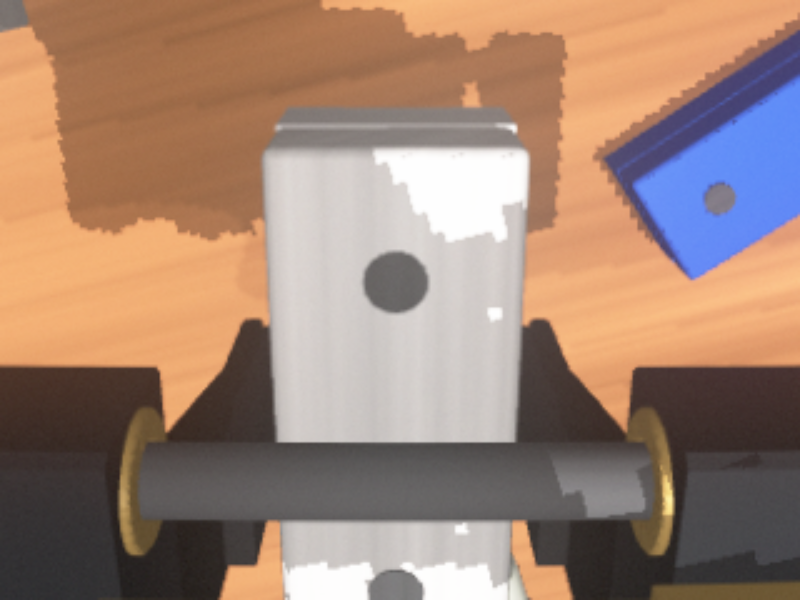

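The riser hangs level and square in the fingers. In the crop its far corners are at (264,150) and (528,150), the far hole at (396,281), and the near hole about (397,597). From these I'll get its pose in the tool frame.

```bash
cat > rp.py <<'E'
from h import *
d0=load('wrist0'); p0=np.array([0.28828071,0.5820568,0.18558784]); M0=R.from_rotvec([-7.15722358e-01,-3.05873071e+00,2.28366828e-03]).as_matrix()
ct=M0.T@(np.array(d0['origin'])-p0); cR=M0.T@rot(d0['orientation'])   # camera in tool
if __name__=='__main__':
    print('cam in tool',ct.round(4),R.from_matrix(cR).as_rotvec().round(3))
    d=load('w5'); e={**d,'origin':ct,'orientation':cR}
    c=lambda x,y:(160+(x+.5)/2.5-.5,110+(y+.5)/2.5-.5)
    tM=rot(d['orientation'])@cR.T; print('tcp from cam',(d['origin']-tM@ct).round(4), 'rot',R.from_matrix(tM).as_rotvec().round(3))
    for z in(-.05,-.0555,-.0606,-.065):
        q=[atz(e,c(*a),z) for a in[(264,150),(528,150),(396,281),(397,597)]]; q=np.array(q)*1e3
        print(z,'width',np.round(q[1]-q[0],1)[:2],'hole sep',(q[3]-q[2]).round(1)[:2],'edge-hole',((q[0]+q[1])/2-q[2]).round(1)[:2],'holes mid',((q[2]+q[3])/2).round(1)[:2],'edge mid - 55', ((q[0]+q[1])/2)[:2].round(1))
E
python3 rp.py
```

```text
cam in tool [ 0.0804  0.0008 -0.1988] [-0.235 -0.236  1.557]
tcp from cam [0.5876 0.2115 0.1273] rot [0.399 3.112 0.005]
-0.05 width [ 0.  45.9] hole sep [-70.5   0.2] edge-hole [24.3 -0. ] holes mid [-11.8   0.9] edge mid - 55 [47.7  0.8]
-0.0555 width [ 0.  44.2] hole sep [-67.9   0.2] edge-hole [23.4 -0. ] holes mid [-8.4  0.9] edge mid - 55 [48.9  0.8]
-0.0606 width [ 0.  42.6] hole sep [-65.4   0.2] edge-hole [22.6 -0. ] holes mid [-5.3  0.9] edge mid - 55 [50.   0.8]
-0.065 width [ 0.  41.3] hole sep [-63.4   0.2] edge-hole [21.9 -0. ] holes mid [-2.5  0.9] edge mid - 55 [51.   0.8]
```

Call:
jog_arm --rows "-1 -2.1 0 0 0 0 0.6; -2.1 -4.6 0 0 0 0 0.6; -2.3 -5 0 0 0 0 0.6; -2.3 -5 0 0 0 0 0.6; -2.3 -5 0 0 0 0 0.6"

```text
time: 8.65
position: [0.6267, -0.0256, 0.122]
tool_rot: [-0.398, -3.112, 0.001]
ft_force: [0.4, 0.0, -3.0]
grip_width: 0.503
grip_force: 50.0
```

Call:
jog_arm --rows "-2.3 -5 0 0 0 0 0.6; -2.3 -5 0 0 0 0 0.6; -2.3 -5 0 0 0 0 0.6; -2.1 -4.6 0 0 0 0 0.6; -1 -2.5 0 0 0 0 0.6"

```text
time: 9.28
position: [0.6668, -0.2672, 0.1213]
tool_rot: [-0.405, -3.111, 0.003]
ft_force: [0.2, 0.5, -3.3]
grip_width: 0.496
grip_force: 50.0
```

Call:
jog_arm --rows "0 0 0 0 0 -0.13 0.6; 0 0 0 0 0 -0.13 0.6; 0 0 0 0 0 -0.13 0.6; 0 0 0 0 0 -0.125 0.6; 0 0 0 0 0 0 0.6"

```text
time: 9.9
position: [0.6678, -0.2626, 0.1218]
tool_rot: [0.405, -3.112, -0.003]
ft_force: [0.2, 0.9, -3.8]
grip_width: 0.502
grip_force: 50.0
```

```bash
python3 - <<'E'
from h import *
for i in range(4): imaging.get_image('wrist')
w=snap('wrist','w6');a=w['img'].copy();cv2.imwrite('pics/w6b.png',cv2.resize(a[0:300,120:520],(800,600),interpolation=cv2.INTER_CUBIC))
E
python3 go.py .668 -.267 .125 104.9
```

```text
t 10.15 p [ 0.6689 -0.263   0.1239] F [-0.5  0.4 -3.3] grip 0.5034853514137838 49.99974276870489
shift cm [ 0.19 -0.37 -0.11]
turn [ 0.0004 -0.0008 -0.001 ]
```

View pics/w6b.png

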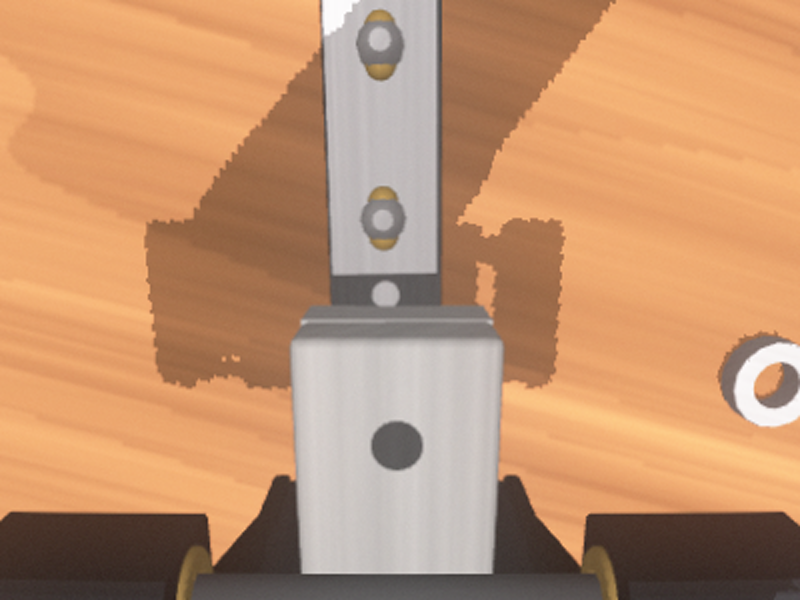

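The wrist view shows the foot just beyond the riser. Stud tips are at (380,39) and (383,219) in the crop, and the foot's near top edge runs (331,274)–(439,274). The riser's edge runs (291,341)–(503,341), with its hole at (397,446).

```bash
cat > fin.py <<'E'
from h import *; from rp import ct,cR
from scipy.optimize import least_squares
d=load('w6'); e={**d,'origin':ct,'orientation':cR}; c=lambda p:(120+(p[0]+.5)/2-.5,(p[1]+.5)/2-.5)
tM=rot(d['orientation'])@cR.T; tp=d['origin']-tM@ct; print('tcp',tp.round(4),R.from_matrix(tM).as_rotvec().round(3))
def fit(model,pix,x0):
    f=lambda x:(proj(e,np.array([[x[0]+np.cos(x[3])*a-np.sin(x[3])*b,x[1]+np.sin(x[3])*a+np.cos(x[3])*b,x[2]-h] for a,b,h in model]))-[c(p) for p in pix]).ravel()
    r=least_squares(f,x0); print(r.x.round(4),'rms px',np.sqrt(np.mean(r.fun**2)).round(2)); return r.x
# tool frame: x toward image top, z down; ref = top face of foot / top face of riser
F=fit([(32,0,18),(-32,0,18),(-55,-22,0),(-55,22,0)] and [(.032,0,.018),(-.032,0,.018),(-.055,-.022,0),(-.055,.022,0)],[(380,39),(383,219),(331,274),(439,274)],[.09,0,.1,0])
G=fit([(.055,-.022,0),(.055,.022,0),(.032,0,0)],[(291,341),(503,341),(397,446)],[-.005,0,-.06,0])
print('foot seat world',(tp+tM@F[:3]).round(4),'riser top world',(tp+tM@G[:3]).round(4))
print('shift needed cm (bottom on foot)',((F[:3]-G[:3]-[0,0,.04])*100).round(2),'turn',round(F[3]-G[3],4))
E
python3 fin.py
```

```text
tcp [ 0.6692 -0.2636  0.1236] [ 4.050e-01 -3.114e+00 -1.000e-03]
[ 0.0991 -0.0049  0.0932 -0.0116] rms px 0.31
[-0.006   0.0009 -0.0571 -0.0007] rms px 0.18
foot seat world [ 0.5745 -0.2936  0.0306] riser top world [ 0.6749 -0.2612  0.1807]
shift needed cm (bottom on foot) [10.52 -0.58 11.04] turn -0.0109
```

Call:
jog_arm --rows "1.5 0 0 0 0 -0.011 0.6; 4 -0.2 1 0 0 0 0.6; 3.5 -0.2 2 0 0 0 0.6; 1.5 -0.2 2 0 0 0 0.6; 0 0 1 0 0 0 0.6"

```text
time: 10.78
position: [0.5668, -0.2981, 0.0638]
tool_rot: [0.42, -3.112, -0.001]
ft_force: [0.7, 0.6, -1.8]
grip_width: 0.5
grip_force: 50.0
```

```bash
cat >> fin.py <<'E'
if __name__=='__main__':
    for i in range(4): imaging.get_image('top')
    w=snap('wrist','w7'); s=ctrl.get_state(); M=R.from_rotvec(s['tool_rot']).as_matrix()
    t=tp+tM@F[:3]; th=F[3]-G[3]; 
    Mt=tM@R.from_rotvec([0,0,th]).as_matrix(); goal=t-Mt@(G[:3]+[0,0,.04])
    for nm,p in(('rep',s['position']),): print(nm,p.round(4),'to home, tool cm',(M.T@(goal-p)*100).round(2))
    tM2=rot(w['orientation'])@cR.T; p=w['origin']-tM2@ct; print('cam',p.round(4),(tM2.T@(goal-p)*100).round(2)); print('turn',R.from_matrix(M.T@Mt).as_rotvec().round(4),s['time'],s['ft_force'])
E
python3 fin.py | tail -3
```

```text
rep [ 0.5712 -0.2963  0.0654] to home, tool cm [0.23 0.09 5.2 ]
cam [ 0.5714 -0.2968  0.0652] [0.23 0.14 5.17]
turn [-0.0018  0.0033  0.0031] 11.025 [ 1.47757879e-04  8.89847390e-01 -2.33711757e+00]
```

Call:
jog_arm --rows "0.2 0.1 0.5 0 0 0.003 0.6; 0 0 1 0 0 0 0.6; 0 0 0.8 0 0 0 0.6; 0 0 0 0 0 0 0.6; 0 0 0 0 0 0 0.6"

```text
time: 11.65
position: [0.5675, -0.2965, 0.0414]
tool_rot: [-0.42, 3.113, -0.0]
ft_force: [-0.7, -0.0, -3.6]
grip_width: 0.502
grip_force: 50.0
```

```bash
python3 fin.py | tail -3
python3 - <<'E'
from h import *
S,T=load('scene0'),load('top0')
s=snap('scene','s7'); w=load('w7')
a=cv2.resize(w['img'][90:330,160:480],(400,300));b=cv2.resize(s['img'][135:225,160:280],(400,300),interpolation=cv2.INTER_CUBIC)
cv2.imwrite('pics/c7.png',np.hstack([a,b]))
E
```

```text
rep [ 0.5677 -0.2965  0.0418] to home, tool cm [-0.13  0.02  2.84]
cam [ 0.5681 -0.2972  0.0419] [-0.1   0.09  2.85]
turn [-0.0013  0.0022 -0.0015] 11.9 [ 0.18465335 -0.43652985 -3.6091409 ]
```

Call:
jog_arm --rows "-0.1 0.05 0 0 0 0 0.6; 0 0 0.5 0 0 0 0.6; 0 0 0.5 0 0 0 0.6; 0 0 0.4 0 0 0 0.6; 0 0 0 0 0 0 0.6"

```text
time: 12.58
position: [0.5678, -0.2955, 0.0268]
tool_rot: [0.42, -3.112, -0.001]
ft_force: [-0.0, -0.8, -2.5]
grip_width: 0.502
grip_force: 50.0
```

Call:
jog_arm --rows "0 0 0.3 0 0 0 0.6; 0 0 0.2 0 0 0 0.6; 0 0 0 0 0 0 0.6"

```text
time: 12.95
position: [0.5681, -0.2956, 0.0223]
tool_rot: [0.42, -3.113, -0.0]
ft_force: [-0.6, 0.4, -2.0]
grip_width: 0.504
grip_force: 50.0
```

```bash
python3 fin.py | tail -3
```

```text
rep [ 0.5684 -0.2957  0.0226] to home, tool cm [-0.04 -0.05  0.92]
cam [ 0.5688 -0.2964  0.0227] [-0.01  0.03  0.93]
turn [-0.001   0.0019 -0.0015] 13.2 [ 0.69043663 -0.16366125 -2.95162738]
```

Call:
jog_arm --rows "0 0 0.2 0 0 0 0.6; 0 0 0.2 0 0 0 0.6; 0 0 0 0 0 0 0.6" --force 60

```text
time: 13.58
position: [0.5691, -0.2955, 0.0187]
tool_rot: [-0.42, 3.112, -0.001]
ft_force: [1.7, -0.1, -3.0]
grip_width: 0.501
grip_force: 60.0
```

Call:
jog_arm --rows "0 0 0.2 0 0 0 0.6; 0 0 0.1 0 0 0 0.6; 0 0 0 0 0 0 0.6"

```text
time: 13.95
position: [0.5698, -0.2957, 0.0169]
tool_rot: [-0.42, 3.11, -0.001]
ft_force: [1.9, 1.9, 5.5]
grip_width: 0.499
grip_force: 60.0
```

Call:
jog_arm --rows "0 0 0.2 0 0 0 0.6; 0 0 0 0 0 0 0.6"

```text
time: 14.2
position: [0.569, -0.2963, 0.0138]
tool_rot: [-0.42, 3.112, -0.002]
ft_force: [2.7, -0.6, 1.4]
grip_width: 0.503
grip_force: 60.0
```

Call:
jog_arm --rows "0 0 0.2 0 0 0 0.6; 0 0 0 0 0 0 0.6"

```text
time: 14.45
position: [0.5688, -0.2958, 0.011]
tool_rot: [-0.42, 3.112, -0.001]
ft_force: [5.0, -1.5, -2.2]
grip_width: 0.503
grip_force: 60.0
```

Call:
jog_arm --rows "0 0 0.2 0 0 0 0.6; 0 0 0 0 0 0 0.6"

```text
time: 14.7
position: [0.5688, -0.2955, 0.0096]
tool_rot: [-0.42, 3.112, -0.0]
ft_force: [4.6, -0.5, 0.7]
grip_width: 0.502
grip_force: 60.0
```

Call:
jog_arm --rows "0 0 0.15 0 0 0 0.6; 0 0 0 0 0 0 0.6"

```text
time: 14.95
position: [0.5688, -0.2954, 0.0096]
tool_rot: [-0.42, 3.112, 0.0]
ft_force: [1.1, 2.1, 9.8]
grip_width: 0.505
grip_force: 60.0
```

Call:
jog_arm --rows "0 0 0.15 0 0 0 0.6; 0 0 0 0 0 0 0.6"

```text
time: 15.2
position: [0.5688, -0.2954, 0.0096]
tool_rot: [-0.42, 3.112, 0.001]
ft_force: [-1.8, 3.9, 16.3]
grip_width: 0.499
grip_force: 60.0
```

There's a firm stop at z = 0.0096, as predicted for fully home. One more press, then relax, release and retreat.

Call:
jog_arm --rows "0 0 0.2 0 0 0 0.6; 0 0 0 0 0 0 0.6; 0 0 -0.3 0 0 0 0.6; 0 0 -0.3 0 0 0 0.6; 0 0 0 0 0 0 0.6"

```text
time: 15.82
position: [0.5686, -0.295, 0.0101]
tool_rot: [-0.421, 3.113, 0.001]
ft_force: [4.8, 1.1, 0.3]
grip_width: 0.497
grip_force: 60.0
```

Call:
jog_arm --rows "0 0 0 0 0 0 0.1; 0 0 0 0 0 0 -0.2; 0 0 0 0 0 0 -0.5; 0 0 0 0 0 0 -0.5; 0 0 0 0 0 0 -0.5"

```text
time: 16.45
position: [0.5676, -0.2958, 0.0102]
tool_rot: [0.42, -3.113, -0.0]
ft_force: [0.2, 0.9, 0.2]
grip_width: 0.741
grip_force: 0.0
```

Call:
jog_arm --rows "0 0 -1 0 0 0 -0.5; 0 0 -3 0 0 0 -0.5; 0 0 -5 0 0 0 -0.5; -3 0 -4 0 0 0 -0.5; -5 0 0 0 0 0 -0.5"

```text
time: 17.08
position: [0.6477, -0.2777, 0.1476]
tool_rot: [-0.413, 3.106, -0.008]
ft_force: [1.0, 0.3, 0.2]
grip_width: 0.754
grip_force: 0.0
```

Call:
jog_arm --rows "-4 4 0 0 0 0 -0.5; 0 5 0 0 0 0 -0.5; 0 0 0 0 0 0 -0.5; 0 0 0 0 0 0 -0.5"

```text
time: 17.58
position: [0.6601, -0.1778, 0.1414]
tool_rot: [-0.42, 3.113, -0.002]
ft_force: [-0.3, -1.3, 0.3]
grip_width: 0.749
grip_force: 0.0
```

Run:
```python
from h import *
a=snap('scene','s9')['img'];b=snap('top','t9')['img']; w=snap('wrist','w9')['img']
f=lambda i,x,y:cv2.resize(i[y:y+60,x:x+80],(400,300),interpolation=cv2.INTER_CUBIC)
cv2.imwrite('pics/c9.png',np.vstack([np.hstack([f(a,176,142),f(b,391,163)]),np.hstack([cv2.resize(w,(400,300)),f(a,262,140)])]))
s=ctrl.get_state();print(s['position'],s['ft_force'],s['time'])
```

```text
[ 0.65981163 -0.17932554  0.14096583] [ 0.28294623 -0.77856187  0.28674758] 17.725
```

View pics/c9.png

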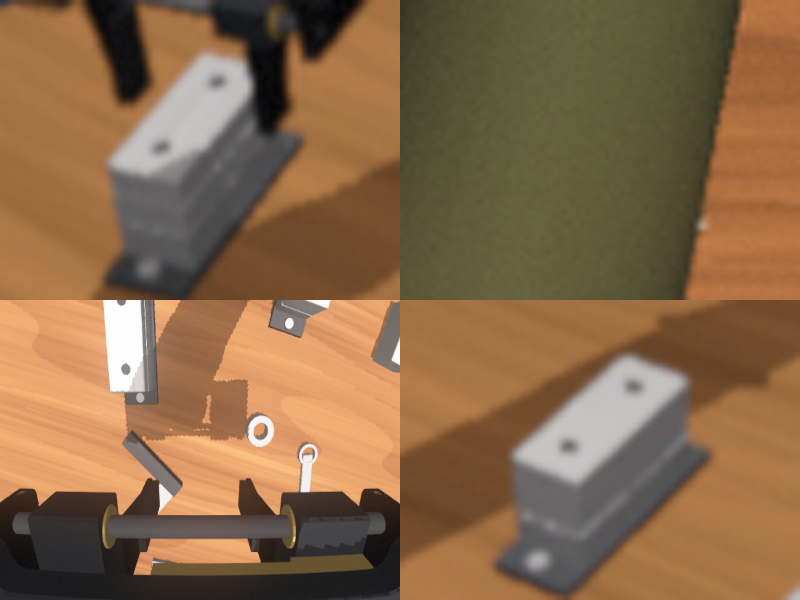

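The riser sits on the foot with no gap and matches the finished support in the last tile. In the scene tile its top corners are at (110,165) and (178,182). One height check, then I'll hand in.

Run:
```python
from h import *
S=load('s9'); c=lambda x,y:(176+(x+.5)/5-.5,142+(y+.5)/5-.5)
obs=np.array([c(110,165),c(178,182)]); y=np.radians(14.6); u=np.array([np.cos(y),np.sin(y)]);n=np.array([-u[1],u[0]])
for z in(.07,.077):
    P=[np.r_[np.array([.5725,-.293])+.055*u+s*.022*n,z] for s in(-1,1)]; print(z,proj(S,P).round(1).tolist(),obs.round(1).tolist())
print(ticket.close_job())
```

```text
0.07 [[196.6, 175.6], [210.9, 179.0]] [[197.6, 174.6], [211.2, 178.0]]
0.077 [[196.1, 173.6], [210.5, 176.9]] [[197.6, 174.6], [211.2, 178.0]]
the job is handed in; nothing more can be done
None
```

The long, tall riser is on the bare foot and released, and the job is handed in at about 18 s. The push met a firm stop at the expected fully home height. In the last picture it shows no gap and matches the finished support. The final camera height check couldn't tell home from 7 mm high. I never touched the low, short or blue risers.

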